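# Fit the missing fuse carrier to an amplifier

## Robot

A 6-joint arm with a two-finger parallel gripper is mounted at the origin on the work surface. World frame = base frame: x ahead of the robot, y to its left, z up, the work surface at z = 0. Lengths are in m, angles in degrees, forces in N, time in s.
With the tool pointing down it reaches from about 0.25 to 0.775 m from the base axis. Payload 4 kg.
Tool frame: the origin (TCP) lies midway between the tips of the shut fingers; the grasp point (between the pads) lies 19 mm behind it (bot.hold_point_z is the distance from the TCP to the grasp point, in m); z points along the fingers, y is the line along which they close (so a half turn about z gives the same grasp; the last joint's range is limited). The gripper opens to 94 mm and grips with 3 to 60 N. Pads are 16 mm wide; open, the fingers measure 119 mm over their backs; the gripper's body (75 mm by 177 mm) begins 78 mm behind the grasp point.
Start: joints at [-77.011, 4.996, 78.535, -0, 96.463, -5.907], TCP at [0.178, -0.52, 0.206] pointing down, gripper open.
Joint ranges: [-177.83, 177.83], [-43.37, 116.18], [15.69, 146.23], [-61.86, 241.86], [9.47, 152.12], [-147.06, 147.06]. Speed limits (degrees/s): [159.86, 159.86, 180, 180, 180, 180].

## Interface

Orientations are given as a 3x3 rotation matrix whose columns are the frame's x, y, z axes.
In Python, from bench import bot, cams, ticket gives the robot as it stands. The module is installed in compiled form; this text tells all that it offers.
- The arm moves only by the shell command python3 -m pendant 'ROWS' [FORCE]. ROWS is a JSON object of lists of equal length, an entry for each row: "linear": the shift along the tool's x, y, z as a fraction of full scale, a list of three; "dr": the turn, a rotation vector about the tool's x, y, z as a fraction of full scale, a list of three; "jaw": the closure in counts, from 0 (fully open) to 255 (shut). A call has 1 to 8 rows; each row is the pose to reach, as a shift and turn from the pose commanded when the call began, along the tool's axes at that moment; what a row does not reach only later rows make up. Full scale, the value 1, is 40 cm for a shift and 90 degrees for a turn. A row lasts 1/8 s, in which the tool goes at most 62.5 mm and 10.7 degrees, less where a joint would pass 70% of its speed; a pose out of reach is approached as far as the arm can. A call with a number of a shift or a turn outside -1 to 1 is refused whole. A call with a gripper value outside its range is refused whole. The fingers move at their own pace and stop on an object; FORCE is the grip in N (left out, the last holds). Time passes only in rows, so rows that repeat a pose let the fingers close. It gives the time, the measured TCP pose, the force, the opening and the grip force at its end, in the units of the state.
- bot.read_state(): the state, without advancing time (a new reading comes with each control period).
- cams.grab_frame(name): name is "side" or "top"; returns a dict with "color" (480x640x3 uint8, red, green, blue), "K" (3x3 intrinsics, pixels), "xyz" and "attitude" of the camera in the world. Camera axes: x right, y up, looking along -z (the intrinsics and any distortion apply to the point x, -y, -z); pixel columns grow to the right and rows downward; lengths in m; the calibration is good to about 2 mm. A picture is of the moment at which its call begins. There is no depth.
- ticket.close_job(): hands the job in; it is judged then, once.
The state is a dict: "t": time; "q": joint angles; "dq": joint speeds; "joint_efforts": joint torques, N m; "eef_pos": TCP position; "tcp_rot": TCP orientation; "contact_force": force on the tool from outside, world axes, zero at the start; "wrist_torque": the same for the moment, N m; "gripper_width": finger opening in m; "gripper_force": force on a finger pad.
Only numpy, scipy, OpenCV 4.12 (cv2) and the standard library are available. Lean on these libraries where they do the work, as an engineer would, in place of code of your own. Each camera call takes 0.05 s, during which the arm holds its last target. There are 200 camera calls.

## Task

Take the loose bayonet fuse carrier out of the kitting block by its knob, dip the end of its fuse into the pot of contact paste, and fit it to the empty fuse holder in the amplifier's upturned rear panel: push it in against the spring, turn it a quarter turn clockwise and ease off so that the spring lifts it into its lock. Keep hold of the knob for the continuity check: finish while still gripping it, locked in. Leave the pot, the spare fuses, the screwdriver and the parts bin where they are.

Things in the scene. Friction and masses are not known exactly. Their poses are not given: they have to be found in the camera images.
- carrier: Loose bayonet fuse carrier, black plastic, 74 mm long, about 45 g, standing upright, fuse down, in one hole of the kitting block. Origin on its axis at the underside of the knob's round flange (32 mm across, z 0 to 4 mm), 56 mm over the bench at the start; z up along the axis. Below it a stem, 17 mm across with a bevelled foot, runs to z = -20 mm. A half turn about z changes nothing.
- grip (a point): Middle of the carrier's grip bar, the flat upright bar on top of the flange: 28 mm long along x, 10 mm thick along y, 22 mm high (carrier z 4 to 26 mm; this point is at 15 mm). Pinch it across its thickness. Axes as the carrier's.
- lugs (a point): On the carrier's axis at the top of its two bayonet lugs, 10.5 mm below the flange's underside. The lugs stand out of the stem along +x and -x, in line with the grip bar, to 13 mm from the axis; each 4.5 mm wide and 3.5 mm high. Axes as the carrier's.
- fuse_tip (a point): Centre of the free lower end of the carrier's white ceramic fuse with steel end cap (10.3 mm across), on the axis 48 mm below the flange's underside; 28 mm of fuse show below the stem. Axes as the carrier's.
- pot: Small open aluminium tin of pale contact paste, 47 mm across, 32 mm high, wall 3 mm (41 mm bore), inner floor 4 mm above its underside, loose, about 160 g. Origin at the centre of its underside, z up. The paste's surface is 23 mm above the origin, 9 mm below the rim; the paste offers no resistance.
- holder: The empty one of two grey bayonet fuse holders in the amplifier's panel, the one with an open bore. The other, 76 mm away, has its carrier locked in (37 mm high over the panel); which side is empty varies. Fixed. Origin on its axis at the panel's face, 170 mm over the bench; z up. Bezel 41 mm across, 6 mm high; bore 20 mm wide, 50 mm deep.
- slots (a point): Centre of the holder's mouth, on top of the bezel (6 mm over the panel). Two entry slots for the lugs lead off the bore along +x and -x: 9 mm wide at the bore, 30 mm from end to end. Lugs in line with them, the carrier goes straight down; it meets the spring contact when its origin is 17.5 mm over the panel. Axes as the holder's.
- lock (a point): Where the carrier's origin lies when locked: on the holder's axis, 11 mm over the panel, grip bar along y. The lugs are free to turn while that origin is 8.5 to 6 mm over the panel (at 6 the flange rests on the bezel). A quarter turn clockwise seen from above, to about the end stop (7 degrees of play each way), and the spring lifts the lugs 2.5 mm into pockets. No anticlockwise turn.
- contact (a joint): Spring contact at the bottom of the empty holder: how far the fuse has pushed it down, in m. 0 when free, 0.0065 with the carrier locked, 0.0115 with the flange down on the bezel. It pushes back with 3 N plus 0.5 N per mm.
- amplifier: Half-rack amplifier standing on its front face on a grey foam pad (160 x 250 mm), its bare aluminium rear panel (132 along x, 158 along y) facing up 170 mm over the bench, heat sinks on its y sides (218 mm over all). Fixed. Origin at the footprint's centre, z up. Fuse holders at x = -34, y = -38 and +38 mm; fan guard, mains inlet and three 16 mm binding posts in the +x half.
- kit_block: Grey kitting block, 78 mm along x, 114 along y, 36 high, fixed; origin at the centre of its underside. Six 12 mm holes, 30 mm deep, at x = -18 and +18, y = -36, 0 and +36 mm. The carrier stands in one, the foot of its stem on the block's top and its fuse 28 mm down the hole; two spare fuses stand in others.
- spare_a: Spare fuse, 10.3 mm diameter, 38 mm long, standing in a hole of the block and rising 8 mm out of it; origin at its lower end. Leave alone.
- spare_b: A second spare fuse like it. Leave alone.
- screwdriver: Black-handled screwdriver, 190 mm long, 26 mm thick, lying on the bench; origin under its middle, x along it to the tip. Leave alone.
- parts_bin: Open blue plastic parts bin, 100 by 150 by 60 mm, with small hardware in it, loose on the bench; origin at the centre of its underside. Leave alone.

How it is judged (in metres and radians):
On the way, in this order (a step that is already met when the one before it is completed fails the run):
1. the carrier, held in the fingers, has the end of its fuse in the paste: at least 3 mm under its surface, inside the pot (z of fuse_tip in the frame of pot between 0 and 0.02 m and horizontal distance between fuse_tip and pot below 0.018 m and contact force between the fingers and carrier above 1 N), for 0.2 s.
2. the held carrier is pushed into the empty holder with its lugs in the slots, the spring contact down by more than 8.5 mm (value of joint contact above 0.0085 m and horizontal distance between carrier and holder below 0.004 m and angle between the x axis of carrier and the x axis of holder, either way round below 0.5 rad and contact force between the fingers and carrier above 1 N), for 0.05 s.
At the end, for the whole second after the job is handed in: Carrier locked in the empty holder: flange 9.5 to 12.5 mm over the panel, within 3 mm of the axis, bar within 0.22 rad of the quarter turn, upright within 0.12 rad, spring contact down 4.5 to 8.5 mm, at rest, fingers still gripping the knob (over 3 N); pot upright (z of carrier in the frame of holder between 0.0095 and 0.0125 m and horizontal distance between carrier and holder below 0.003 m and angle between the x axis of carrier and the y axis of holder, either way round below 0.22 rad and angle between carrier's own z axis and vertical below 0.12 rad and value of joint contact between 0.0045 and 0.0085 m and linear speed of carrier below 0.02 m/s and contact force between the fingers and carrier above 3 N and angle between pot's own z axis and vertical below 0.1 rad); the arm keeps its last pose, push and grip.
It fails at once if the pot is shifted by more than 30 mm or tipped (distance of pot from where it was at the start of the episode above 0.03 m or angle between pot's own z axis and vertical above 0.35 rad).
It fails at once if a spare fuse is moved by more than 20 mm (distance of any of spare_a, spare_b from where it was at the start of the episode above 0.02 m).
It fails at once if the screwdriver or the parts bin is moved by more than 30 mm (distance of any of screwdriver, parts_bin from where it was at the start of the episode above 0.03 m).
It also fails if it takes over 67 s, if anything falls off the work surface, if the arm or the gripper's body presses on something with over 40 N, if the wrist force passes 120 N, or if a joint passes its speed limit or range.

## Working session

There is one attempt and no reset: what is moved stays moved. The work goes in short steps, Python scripts to look and compute and a shell command to move; the robot and the scene stay as the last step left them, time stands still between calls to the robot, and variables do not carry over. Pictures are saved under pics/ and viewed, at most 10 in all, crops included, and the job is handed in when it is done.

```bash
mkdir -p pics; cat > h.py <<'E'
import numpy as np, cv2
from bench import bot, cams, ticket
def grab(n,f=None):
    d=cams.grab_frame(n)
    if f: cv2.imwrite('pics/'+f,d['color'][:,:,::-1])
    return d
def ray(d,u,v):
    K=np.array(d['K']);p=np.linalg.solve(K,[u,v,1.]);R=np.array(d['attitude'])
    return np.array(d['xyz']),R@np.array([p[0],-p[1],-p[2]])
def plane(d,u,v,z):
    o,r=ray(d,u,v);return o+r*(z-o[2])/r[2]
def proj(d,P):
    c=np.array(d['attitude']).T@(np.array(P)-np.array(d['xyz']));p=np.array(d['K'])@[c[0],-c[1],-c[2]];return p[:2]/p[2]
E
python3 - <<'E'
from h import *
for n in('top','side'):
    d=grab(n,n+'0.png');print({k:np.array(v).round(3).tolist() for k,v in d.items() if k!='color'})
s=bot.read_state();print(s, bot.hold_point_z)
E
```

```text
{'K': [[524.823, 0.0, 317.727], [0.0, 524.823, 237.831], [0.0, 0.0, 1.0]], 'xyz': [0.495, 0.035, 1.361], 'attitude': [[0.012, 0.997, -0.076], [-1.0, 0.011, -0.017], [-0.016, 0.076, 0.997]]}
{'K': [[441.97, 0.0, 325.392], [0.0, 441.97, 245.449], [0.0, 0.0, 1.0]], 'xyz': [0.176, -0.349, 0.733], 'attitude': [[0.694, 0.522, -0.495], [-0.72, 0.499, -0.483], [-0.005, 0.692, 0.722]]}
{'t': 0.1, 'q': array([-7.70109770e+01,  5.03351595e+00,  7.86139578e+01,  1.63224061e-04,
        9.64624097e+01, -5.90833203e+00]), 'dq': array([ 0.04305571, -0.05454268, -0.2513756 ,  0.02047948,  0.00791737,
        0.09198475]), 'joint_efforts': array([ 3.00293927e-03, -3.41251409e+01, -3.03299618e+01,  7.20951869e-02,
        3.04609956e-02, -9.34536911e-05]), 'eef_pos': array([ 0.1780079 , -0.51988777,  0.20445301]), 'tcp_rot': array([[ 9.46100251e-01,  3.23873635e-01, -4.28301223e-04],
       [ 3.23873856e-01, -9.46098425e-01,  1.86939339e-03],
       [ 2.00232120e-04, -1.90734912e-03, -9.99998161e-01]]), 'contact_force': array([-1.06472282,  1.09567443, -0.05564262]), 'wrist_torque': array([ 0.00183707, -0.02113661,  0.01241018]), 'gripper_force': 0.0, 'gripper_width': 0.09413992560071428} 0.0188
```

View pics/top0.png

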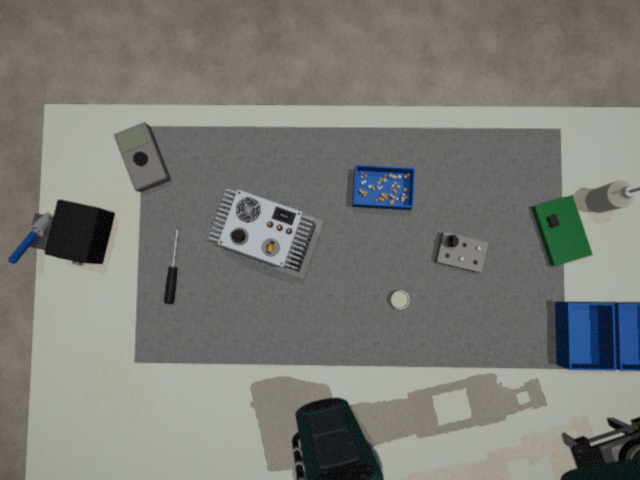

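View pics/side0.png

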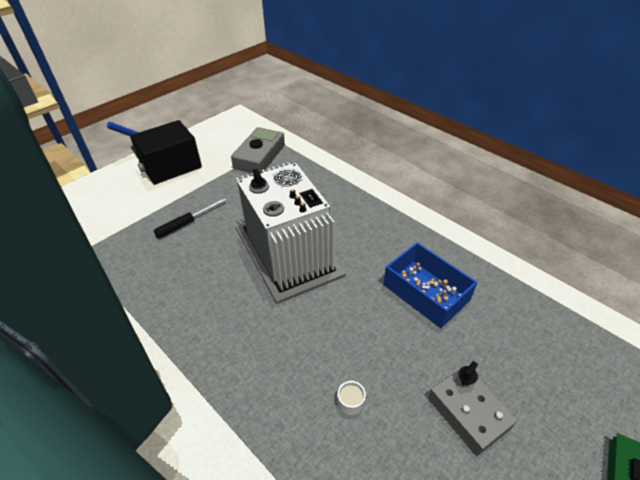

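Top: the carrier stands at about (451,240) in the block, the pot is at (400,299), the empty holder at (271,247) and the locked one at (239,236). Side: carrier at (468,373), pot at (351,397), empty holder at (273,208). Next, enlarged crops.

```bash
python3 - <<'E'
from h import *
t=cv2.imread('pics/top0.png');s=cv2.imread('pics/side0.png')
c=lambda im,u,v,w,h,k:cv2.resize(im[v:v+h,u:u+w],None,fx=k,fy=k,interpolation=cv2.INTER_CUBIC)
a=np.hstack([c(t,430,223,64,48,6),c(t,218,186,64*1,48,6)]) 
a=np.hstack([c(t,430,223,66,50,6),c(t,222,210,66,50,6)])
b=np.hstack([c(s,425,350,99,75,4),c(s,234,160,99,75,4)])
cv2.imwrite('pics/crop.png',np.vstack([a,b]));print(a.shape,b.shape)
E
```

```text
(300, 792, 3) (300, 792, 3)
```

View pics/crop.png

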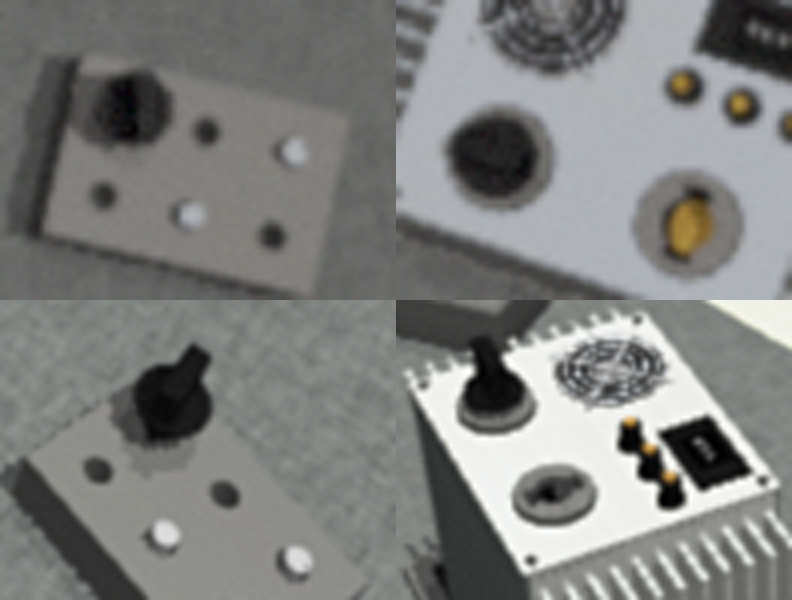

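The carrier's bar runs roughly along the block's x. The holder slots run roughly along the amplifier's x: up and slightly right in the top view, (700,190)-(678,255) in the crop. Next I measure with masks.

```bash
python3 - <<'E'
from h import *
D={n:grab(n) for n in('top','side')}
T=D['top'];S=D['side'];hs=lambda d:cv2.cvtColor(d['color'],cv2.COLOR_RGB2HSV).astype(int)
def blobs(m,x0,y0,x1,y1,amin=4):
    mm=np.zeros(m.shape,np.uint8);mm[y0:y1,x0:x1]=m[y0:y1,x0:x1]
    n,l,st,c=cv2.connectedComponentsWithStats(mm,connectivity=4);return [(st[i,4],c[i].round(2),st[i,:4],l==i) for i in range(1,n) if st[i,4]>=amin]
def rect(mask): 
    c=max(cv2.findContours(mask.astype(np.uint8),0,2)[0],key=cv2.contourArea);return cv2.minAreaRect(c)
ht,hh=hs(T),hs(S)
# panel (bright bluish white) top
m=(ht[...,2]>150);
b=max(blobs(m,215,185,312,280),key=lambda b:b[0]);r=rect(b[3]);P=[plane(T,*p,.17) for p in cv2.boxPoints(r)];print('panel',r,np.round(P,4).tolist())
# spare fuses on top view, caps z=.044
for n,d,h,w in(('top',T,ht,(432,225,495,275)),('side',S,hh,(430,375,520,455))):
    for a in blobs(h[...,2]>165,*w): print(n,'spare',a[0],a[1],plane(d,*a[1],.044).round(4))
    for th in(40,55): 
        for a in blobs(h[...,2]<th,*((432,225,495,275) if n=='top' else (430,350,520,455))): print(n,'dark',th,a[0],a[1],a[2],plane(d,*a[1],.065).round(4))
# pot rim
for n,d,h,w in(('top',T,ht,(380,280,420,320)),('side',S,hh,(325,370,380,425))):
    for a in blobs(h[...,2]>150,*w,20): print(n,'pot',a[0],a[1],a[2],plane(d,*a[1],.03).round(4))
    for a in blobs((h[...,2]>120)&(h[...,1]>25)&(h[...,0]<40),*w,20): print(n,'paste',a[0],a[1],plane(d,*a[1],.023).round(4))
# bezels : non-white within panel
for n,d,h,c,th in(('top',T,ht,(271,247),150),('top',T,ht,(239,236),150),('side',S,hh,(273,208),205),):
    for a in blobs(h[...,2]<th,c[0]-14,c[1]-14,c[0]+15,c[1]+15,60): print(n,'bezel',a[0],a[1],a[2],plane(d,*a[1],.176).round(4))
print(ht[228:256,445:458,2]); print(ht[236:260,258:284,2])
E
```

```text
panel ((259.4727478027344, 227.16775512695312), (70.1348648071289, 57.88330841064453), 19.536653518676758) [[0.5725, 0.2849, 0.17], [0.6986, 0.2436, 0.17], [0.6459, 0.0908, 0.17], [0.5208, 0.133, 0.17]]
top spare 7 [478.71 248.  ] [ 0.5746 -0.3462  0.044 ]
top spare 7 [462.   258.29] [ 0.5484 -0.3044  0.044 ]
top dark 40 50 [450.26 240.7 ] [448 236   6  11] [ 0.5906 -0.2705  0.065 ]
top dark 55 52 [438.1  247.88] [435 234   7  28] [ 0.5725 -0.2406  0.065 ]
top dark 55 110 [451.38 240.92] [446 235  12  12] [ 0.5901 -0.2733  0.065 ]
top dark 55 5 [464.2 244.4] [463 244   3   2] [ 0.5818 -0.3047  0.065 ]
top dark 55 4 [475.25 262.  ] [475 261   2   3] [ 0.5388 -0.3313  0.065 ]
side spare 31 [466.29 407.55] [ 0.5455 -0.2992  0.044 ]
side spare 32 [499.5  414.19] [ 0.5723 -0.3426  0.044 ]
side dark 40 298 [467.9  374.22] [459 362  18  24] [ 0.5846 -0.2727  0.065 ]
side dark 55 328 [467.84 374.21] [458 361  20  25] [ 0.5846 -0.2727  0.065 ]
side dark 55 572 [454.76 423.64] [430 391  52  64] [ 0.5005 -0.3015  0.065 ]
side dark 55 10 [450.  392.8] [449 391   3   4] [ 0.5372 -0.2693  0.065 ]

[... 4081 characters left out ...]
27 128 127
  117 137 174 184 186 187 186 185]
 [185 185 185 185 185 182 168 137 120 119 114 117 116 119 121 123 120 126
  157 172 181 185 187 186 185 184]
 [185 186 187 187 184 187 183 169 151 127 116 120 120 117 119 115 124 160
  180 184 184 185 186 184 187 184]
 [183 185 185 186 185 186 185 184 179 167 163 146 140 139 152 162 168 178
  184 185 185 185 186 185 183 184]
 [169 178 183 185 186 185 184 184 184 184 183 177 172 173 178 184 184 184
  186 184 186 184 186 184 187 184]
 [124 139 163 177 184 183 185 186 187 187 185 184 185 183 184 183 186 186
  185 185 186 186 186 185 185 185]
 [ 78  92 116 134 147 165 178 181 184 185 186 186 186 187 184 184 185 186
  185 185 186 186 185 184 184 186]]
```

```bash
python3 - <<'E'
from h import *
ims=[]
for n,(u,v),w in(('top',(451,240),20),('side',(468,374),32)):
    d=grab(n);c=d['color'][v-w*3//4:v+w*3//4,u-w//2-w//4:u+w*3//4].max(2).astype(float)
    c=np.clip(c*2.2,0,255).astype(np.uint8);ims.append(cv2.resize(c,(396,396),interpolation=cv2.INTER_NEAREST))
    if n=='top': print('edge',plane(d,453,236.5,.082).round(4),plane(d,453.2,245,.082).round(4),'flange',plane(d,451.3,241.3,.06).round(4))
    else: print('flange',plane(d,467.5,376,.06).round(4)); print(plane(d,475,365,.082))
cv2.imwrite('pics/c2.png',np.hstack(ims))
E
```

```text
edge [ 0.5996 -0.2732  0.082 ] [ 0.5789 -0.2736  0.082 ] flange [ 0.5895 -0.2743  0.06  ]
flange [ 0.5845 -0.2734  0.06  ]
[ 0.59622892 -0.2743347   0.082     ]
```

View pics/c2.png

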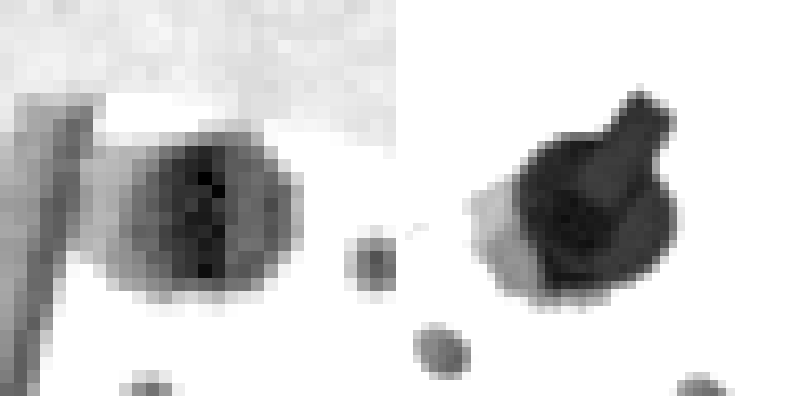

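The carrier's bar runs along world x (yaw about 0 to 3°), and the carrier is at about (0.587,-0.275). Moving over it in two halves.

```bash
python3 -m pendant '{"linear":[[0.15,-0.03,0.02],[0.3,-0.06,0.03],[0.45,-0.09,0.05],[0.58,-0.12,0.06],[0.58,-0.12,0.06]],"dr":[[0,0,0.05],[0,0,0.1],[0,0,0.15],[0,0,0.19],[0,0,0.19]],"jaw":[0,0,0,0,0]}' 30; cat >> h.py <<'E'
def go(P,yaw=None):
    s=bot.read_state();R=np.array(s['tcp_rot']);p=np.array(s['eef_pos'])
    y=np.degrees(np.arctan2(R[1,0],R[0,0]));print('t',round(s['t'],2),'p',p.round(4),'yaw',y.round(2),'q6',s['q'][5].round(1),'f',s['contact_force'].round(1),'w',round(s['gripper_width'],4),round(s['gripper_force'],1),'tilt',R[:,2].round(4))
    if P is not None: print('lin',(R.T@(np.array(P)-p)/.4).round(4), 'dr',None if yaw is None else round(((y-yaw+180)%360-180)/90,4))
E
python3 -c "
from h import *
go([.587,-.276,.12],2)"
```

```text
t: 0.92
eef_pos: [0.3845, -0.3974, 0.1808]
tcp_rot: [[0.999, 0.037, -0.0], [0.037, -0.999, 0.001], [-0.0, -0.001, -1.0]]
contact_force: [-0.8, -0.1, -0.1]
gripper_width: 0.0941
gripper_force: 0.0
t 0.93 p [ 0.3845 -0.3974  0.1808] yaw 2.13 q6 36.0 f [-0.8 -0.1 -0.1] w 0.0941 0.0 tilt [-1.0e-04  1.4e-03 -1.0e+00]
lin [ 0.5171 -0.2842  0.1524] dr 0.0015
```

```bash
python3 -m pendant '{"linear":[[0.13,-0.07,0.04],[0.26,-0.14,0.08],[0.39,-0.21,0.11],[0.517,-0.284,0.15],[0.517,-0.284,0.15],[0.517,-0.284,0.15]],"dr":[[0,0,0],[0,0,0],[0,0,0],[0,0,0],[0,0,0],[0,0,0]],"jaw":[0,0,0,0,0,0]}' >/dev/null; python3 - <<'E'
from h import *
go([.587,-.276,.0625],2)
d=grab('side');i=d['color'][270:470,380:600];cv2.imwrite('pics/c3.png',cv2.resize(i[:,:,::-1],None,fx=3,fy=3,interpolation=cv2.INTER_CUBIC))
print(proj(d,bot.read_state()['eef_pos']))
E
```

```text
t 1.68 p [ 0.5844 -0.281   0.1214] yaw 1.77 q6 57.6 f [-0.   0.6  0.1] w 0.0941 0.0 tilt [-1.e-03 -8.e-04 -1.e+00]
lin [ 0.007  -0.0123  0.1474] dr -0.0026
[481.21290855 360.05189831]
```

View pics/c3.png

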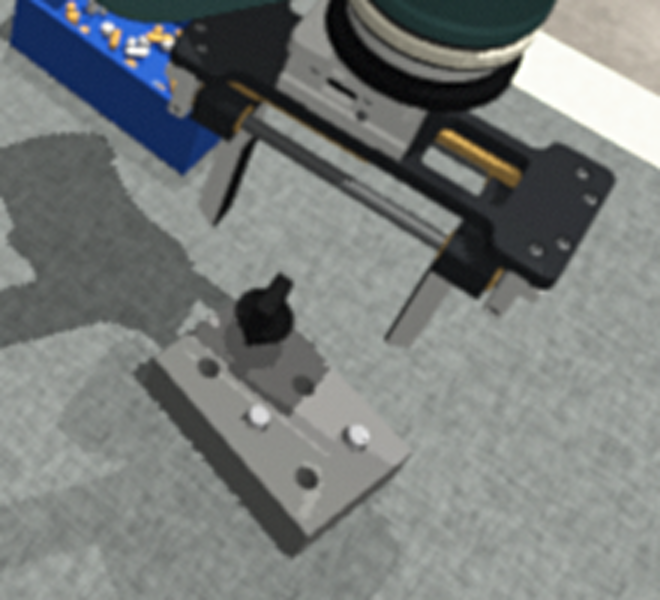

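Fingertips appear at about (452,344) and (513,384) in the side image. Their midpoint is some 4 px below the predicted TCP, so the side camera reads x a few mm low and I trust the top view: carrier at (0.590,-0.277).

```bash
python3 -c "
from h import *
go([.590,-.277,.0625],2)"; python3 -m pendant '{"linear":[[0.014,-0.010,0.03],[0.014,-0.010,0.07],[0.014,-0.010,0.11],[0.014,-0.010,0.14],[0.014,-0.010,0.147],[0.014,-0.010,0.147]],"dr":[[0,0,0],[0,0,0],[0,0,0],[0,0,0],[0,0,0],[0,0,0]],"jaw":[0,0,0,0,0,0]}' 30; python3 - <<'E'
from h import *
go([.590,-.277,.0625],2)
d=grab('side');i=d['color'][320:470,400:550]
e=grab('top')['color'][200:280,410:490]
cv2.imwrite('pics/c4.png',np.hstack([cv2.resize(x[:,:,::-1],(400,400),interpolation=cv2.INTER_CUBIC) for x in(i,e)]))
E
```

```text
t 1.73 p [ 0.5843 -0.2814  0.122 ] yaw 1.71 q6 57.6 f [ 0.2  0.7 -0.2] w 0.094 0.0 tilt [-0.     -0.0011 -1.    ]
lin [ 0.0147 -0.0107  0.1488] dr -0.0033
t: 2.48
eef_pos: [0.5907, -0.2756, 0.0626]
tcp_rot: [[1.0, 0.031, -0.0], [0.031, -1.0, -0.0], [-0.0, 0.0, -1.0]]
contact_force: [0.2, -0.8, -0.1]
gripper_width: 0.0941
gripper_force: 0.0
t 2.48 p [ 0.5907 -0.2756  0.0626] yaw 1.8 q6 58.2 f [ 0.2 -0.8 -0.1] w 0.0941 0.0 tilt [-1.e-04 -0.e+00 -1.e+00]
lin [-0.0019  0.0033  0.0001] dr -0.0022
```

View pics/c4.png

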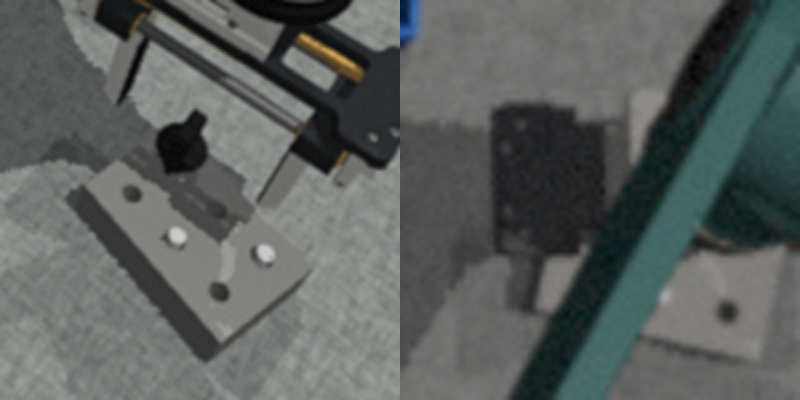

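The fingers straddle the bar, with the carrier about 4 to 6 mm toward +y of the middle. I shift by half of that and close softly.

```bash
python3 -m pendant '{"linear":[[0,-0.009,0],[0,-0.009,0],[0,-0.009,0],[0,-0.009,0],[0,-0.009,0],[0,-0.009,0],[0,-0.009,0],[0,-0.009,0]],"dr":[[0,0,0],[0,0,0],[0,0,0],[0,0,0],[0,0,0],[0,0,0],[0,0,0],[0,0,0]],"jaw":[0,120,190,215,225,230,235,240]}' 4; python3 -c "
from h import *
go(None)"
```

```text
t: 3.58
eef_pos: [0.5906, -0.272, 0.0627]
tcp_rot: [[1.0, 0.031, 0.0], [0.031, -1.0, -0.0], [0.0, 0.0, -1.0]]
contact_force: [0.8, -0.5, 0.2]
gripper_width: 0.0274
gripper_force: 0.0
t 3.58 p [ 0.5906 -0.272   0.0627] yaw 1.79 q6 58.5 f [ 0.8 -0.5  0.2] w 0.0274 0.0 tilt [ 0.e+00 -1.e-04 -1.e+00]
```

```bash
python3 -m pendant '{"linear":[[0,0,0],[0,0,0],[0,0,0]],"dr":[[0,0,0],[0,0,0],[0,0,0]],"jaw":[240,240,240]}' 4; python3 -m pendant '{"linear":[[0,0,0],[0,0,0],[0,0,0]],"dr":[[0,0,0],[0,0,0],[0,0,0]],"jaw":[240,240,240]}' 4
```

```text
t: 3.95
eef_pos: [0.5906, -0.272, 0.0627]
tcp_rot: [[1.0, 0.031, 0.0], [0.031, -1.0, -0.0], [0.0, 0.0, -1.0]]
contact_force: [-0.1, -0.2, -0.4]
gripper_width: 0.0099
gripper_force: 4.0
t: 4.32
eef_pos: [0.5906, -0.272, 0.0627]
tcp_rot: [[1.0, 0.031, -0.0], [0.031, -1.0, -0.0], [-0.0, 0.0, -1.0]]
contact_force: [-0.9, -0.3, 0.2]
gripper_width: 0.0098
gripper_force: 4.0
```

```bash
python3 -m pendant '{"linear":[[0,0,0],[0,0,0],[0,0,-0.03],[0,0,-0.08],[0,0,-0.13],[0,0,-0.18],[0,0,-0.2],[0,0,-0.2]],"dr":[[0,0,0],[0,0,0],[0,0,0],[0,0,0],[0,0,0],[0,0,0],[0,0,0],[0,0,0]],"jaw":[255,255,255,255,255,255,255,255]}' 45; python3 - <<'E'
from h import *
s=bot.read_state();p=s['eef_pos']
go([.444,-.151,.1427],1.8)
d=grab('side');i=d['color'][280:430,390:540]
print('org',390,280,'proj tcp',proj(d,p),'tip',proj(d,p-[0,0,.0547]))
cv2.imwrite('pics/c5.png',cv2.resize(i[:,:,::-1],(600,600),interpolation=cv2.INTER_CUBIC))
E
```

```text
t: 5.32
eef_pos: [0.591, -0.2722, 0.1438]
tcp_rot: [[1.0, 0.031, 0.002], [0.031, -1.0, -0.001], [0.002, 0.001, -1.0]]
contact_force: [0.4, 0.2, -0.1]
gripper_width: 0.0093
gripper_force: 45.0
t 5.33 p [ 0.591  -0.2722  0.1438] yaw 1.8 q6 58.5 f [ 0.4  0.2 -0.1] w 0.0093 45.0 tilt [ 0.0016 -0.001  -1.    ]
lin [-0.3577 -0.3145  0.002 ] dr -0.0
org 390 280 proj tcp [481.72044171 346.10949021] tip [473.17162076 364.12870891]
```

View pics/c5.png

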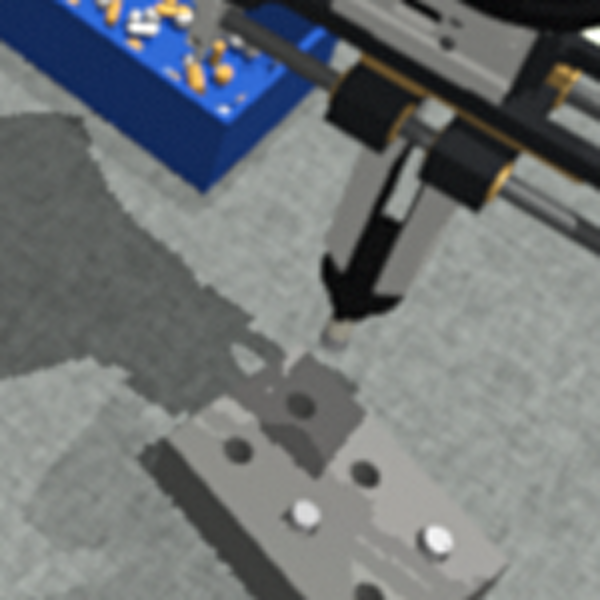

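The carrier hangs straight and the fuse tip is at (473,366), within 2 px of the prediction. Next to the pot.

```bash
python3 -m pendant '{"linear":[[-0.07,-0.06,0],[-0.15,-0.13,0],[-0.23,-0.2,0],[-0.3,-0.265,0],[-0.345,-0.3,0],[-0.358,-0.315,0],[-0.358,-0.315,0],[-0.358,-0.315,0]],"dr":[[0,0,0],[0,0,0],[0,0,0],[0,0,0],[0,0,0],[0,0,0],[0,0,0],[0,0,0]],"jaw":[255,255,255,255,255,255,255,255]}' 45 >/dev/null; python3 - <<'E'
from h import *
s=bot.read_state();p=s['eef_pos']
go([.444,-.151,.0687],1.8)
d=grab('side');i=d['color'][300:430,280:410]
print('tip proj',proj(d,p-[0,0,.0547]),'tip over pot, rim lvl',proj(d,[.444,-.151,.032]))
cv2.imwrite('pics/c6.png',cv2.resize(i[:,:,::-1],(520,520),interpolation=cv2.INTER_CUBIC))
E
```

```text
t 6.38 p [ 0.444  -0.1511  0.1424] yaw 1.78 q6 62.5 f [ 0.9 -0.8 -0.3] w 0.0098 45.0 tilt [-2.e-04 -1.e-04 -1.e+00]
lin [-0.     -0.0002  0.1843] dr -0.0002
tip proj [355.47950245 377.38705895] tip over pot, rim lvl [353.97942081 393.33203946]
```

View pics/c6.png

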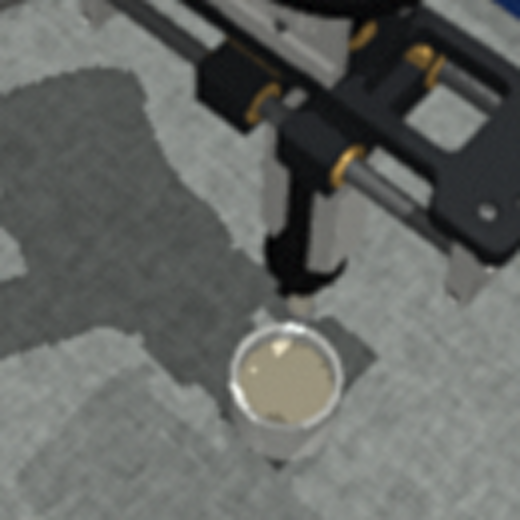

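The tip at (355.7,377) matches the prediction. The rim centre at (351.7,394.7) means the pot lies about 4 mm in -x. I correct for that and dip.

```bash
python3 -m pendant '{"linear":[[-0.009,0,0.0],[-0.009,0,0.05],[-0.009,0,0.1],[-0.009,0,0.15],[-0.009,0,0.185],[-0.009,0,0.185],[-0.009,0,0.185],[-0.009,0,0.185]],"dr":[[0,0,0],[0,0,0],[0,0,0],[0,0,0],[0,0,0],[0,0,0],[0,0,0],[0,0,0]],"jaw":[255,255,255,255,255,255,255,255]}' 45; python3 -m pendant '{"linear":[[0,0,0],[0,0,0],[0,0,-0.05],[0,0,-0.12],[0,0,-0.2],[0,0,-0.3],[0,0,-0.4],[0,0,-0.5]],"dr":[[0,0,0],[0,0,0],[0,0,0],[0,0,0],[0,0,0],[0,0,0],[0,0,0],[0,0,0]],"jaw":[255,255,255,255,255,255,255,255]}' 45;python3 -c "
from h import *
go([.563,.162,.29],161.3)"
```

```text
t: 7.42
eef_pos: [0.4406, -0.151, 0.0697]
tcp_rot: [[1.0, 0.031, 0.002], [0.031, -1.0, -0.001], [0.002, 0.001, -1.0]]
contact_force: [-0.0, 0.2, -0.4]
gripper_width: 0.0096
gripper_force: 45.0
t: 8.43
eef_pos: [0.4398, -0.1506, 0.2701]
tcp_rot: [[1.0, 0.031, 0.0], [0.031, -1.0, -0.0], [0.0, 0.0, -1.0]]
contact_force: [0.6, -0.3, -1.1]
gripper_width: 0.0098
gripper_force: 45.0
t 8.43 p [ 0.4398 -0.1506  0.2701] yaw 1.8 q6 62.3 f [ 0.6 -0.3 -1.1] w 0.0098 45.0 tilt [ 4.e-04 -2.e-04 -1.e+00]
lin [ 0.3325 -0.7714 -0.0499] dr -1.7722
```

```bash
python3 -m pendant '{"linear":[[0.02,-0.05,-0.03],[0.04,-0.1,-0.06],[0.06,-0.15,-0.09],[0.08,-0.2,-0.1],[0.1,-0.25,-0.1],[0.12,-0.3,-0.1],[0.14,-0.35,-0.1],[0.16,-0.38,-0.1]],"dr":[[0,0,-0.11],[0,0,-0.22],[0,0,-0.33],[0,0,-0.44],[0,0,-0.55],[0,0,-0.66],[0,0,-0.77],[0,0,-0.88]],"jaw":[255,255,255,255,255,255,255,255]}' 45;python3 -c "
from h import *
go([.563,.162,.29],161.3)"
```

```text
t: 9.43
eef_pos: [0.4993, 0.0042, 0.3087]
tcp_rot: [[0.15, 0.989, 0.0], [0.989, -0.15, 0.0], [0.0, 0.0, -1.0]]
contact_force: [-0.1, 0.1, -0.6]
gripper_width: 0.01
gripper_force: 45.0
t 9.43 p [0.4993 0.0042 0.3087] yaw 81.38 q6 2.6 f [-0.1  0.1 -0.6] w 0.01 45.0 tilt [ 2.e-04  0.e+00 -1.e+00]
lin [0.4139 0.0984 0.0469] dr -0.8881
```

```bash
python3 -m pendant '{"linear":[[0.05,0.01,0],[0.1,0.02,0],[0.16,0.04,0],[0.22,0.05,0],[0.28,0.07,0],[0.34,0.08,0],[0.39,0.095,0],[0.414,0.098,0.02]],"dr":[[0,0,-0.11],[0,0,-0.22],[0,0,-0.33],[0,0,-0.44],[0,0,-0.55],[0,0,-0.66],[0,0,-0.77],[0,0,-0.888]],"jaw":[255,255,255,255,255,255,255,255]}' 45 >/dev/null;python3 -m pendant '{"linear":[[0,0,0],[0,0,0]],"dr":[[0,0,0],[0,0,0]],"jaw":[255,255]}' 45 >/dev/null; python3 - <<'E'
from h import *
s=bot.read_state();p=s['eef_pos']
go([.563,.162,.245],161.3)
o=[]
for n,(u,v),h in(('side',(285,180),60),('top',(265,245),40)):
    d=grab(n,n+'7.png');print(n,'tip proj',proj(d,p-[0,0,.0547]),'holder',proj(d,[.563,.162,.176]))
    o.append(cv2.resize(d['color'][v-h:v+h,u-h:u+h,::-1],(400,400),interpolation=cv2.INTER_CUBIC))
cv2.imwrite('pics/c7.png',np.hstack(o))
E
```

```text
t 10.68 p [0.5637 0.1604 0.3009] yaw 160.76 q6 -60.4 f [-0.3  0.3 -0.9] w 0.0095 45.0 tilt [ 1.e-04 -3.e-04 -1.e+00]
lin [0.003  0.0033 0.1397] dr -0.006
side tip proj [272.40425952 178.10845231] holder [274.96392965 207.4855468 ]
top tip proj [267.43222804 245.07919077] holder [270.15877681 247.30836633]
```

View pics/c7.png

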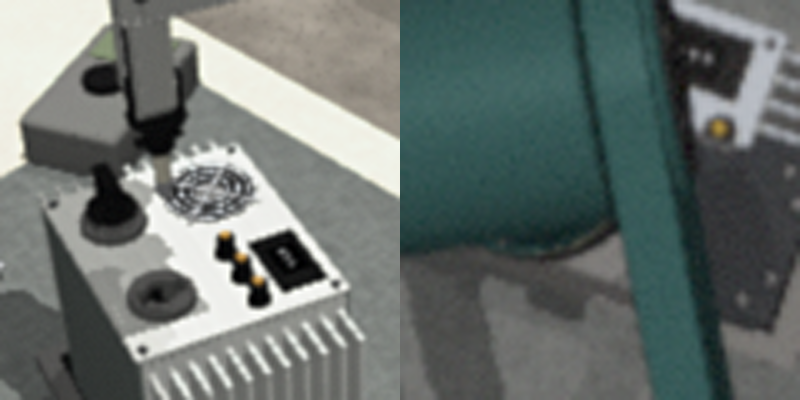

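The fuse tip is at about (273.9,177) in the side view, and the empty bezel at (273.6,208.8). Now the numeric offset.

```bash
python3 - <<'E'
from h import *
d=grab('side');v=d['color'].max(2).astype(int);sat=v-d['color'].min(2)
print(v[160:186,262:288])
m=((v<175)).astype(np.uint8);mm=np.zeros_like(m);mm[198:222,258:290]=m[198:222,258:290]
print(v[198:220,256:292])
E
```

```text
[[ 84  66  61  56  49  38  15  11  12  12  14  12  11   9  14  28  50  73
  108 131 133 132 133 133 135 138]
 [ 68  61  55  41  29  21  13   9  11  10  14  12  10   9  20  63 116 126
  130 133 134 132 134 136 138 142]
 [ 62  61  54  29  15  10  12   9  11  11  12   8  11   9  19  69 129 135
  133 131 132 137 132 134 142 157]
 [ 61  61  55  36  20  16  13  10  11   9  10  10  11   4  16  70 126 136
  130 128 148 171 148 130 133 152]
 [ 60  61  59  53  42  36  32  20   9   9  10   7   8  13  45 100 135 133
  126 132 172 218 185 138 125 139]
 [ 61  60  59  55  54  54  62  57  26   9   8  10  11  36  89 146 161 146
  125 120 144 194 207 175 171 187]
 [ 59  58  56  54  57  73 103 109  71  49  45  50  55  74 109 141 178 194
  161 139 146 187 229 234 240 243]
 [ 58  57  53  55  76 114 136 136 119 108 104 113 108 105 114 135 184 238
  223 208 207 236 245 243 243 241]
 [ 61  64  53  64 104 153 173 157 134 119 123 125 117 114 143 189 222 246
  247 240 220 232 241 237 234 230]
 [110 134  81  80 118 154 199 199 152 118 120 123 118 131 195 245 247 245
  241 234 216 201 193 194 215 214]
 [168 209 
[... 4313 characters left out ...]
  84  73  64  62  59  59  56
   57  60  62  71 105 156 188 214 243 242 239 241 242 242 243 242 240 239]
 [ 54  64  98 133 148 156 145 142 142 140 136 129 113  94  88  82  79  79
   82 102 139 165 205 241 244 242 245 244 242 240 240 240 242 242 241 240]
 [ 55  56  78 116 137 147 142 142 141 143 139 138 135 134 132 132 140 158
  162 181 222 244 245 245 243 242 242 242 242 239 239 240 241 242 242 241]
 [ 54  54  63  93 122 138 141 141 140 138 138 135 145 163 169 171 186 221
  226 224 235 242 244 241 240 239 240 241 241 241 240 240 241 243 245 242]
 [ 55  56  55  67  99 132 137 140 138 145 161 166 181 216 224 225 228 233
  231 229 228 232 240 241 240 239 239 240 242 242 242 241 240 240 237 215]]
```

```bash
python3 -m pendant '{"linear":[[0.011,0.001,0.03],[0.011,0.001,0.07],[0.011,0.001,0.11],[0.011,0.001,0.14],[0.011,0.001,0.15],[0.011,0.001,0.15],[0.011,0.001,0.15]],"dr":[[0,0,0],[0,0,0],[0,0,0],[0,0,0],[0,0,0],[0,0,0],[0,0,0]],"jaw":[255,255,255,255,255,255,255]}' 45 >/dev/null; python3 - <<'E'
from h import *
s=bot.read_state();p=s['eef_pos']
go([.563,.162,.245],161.3)
d=grab('side','side8.png');print('tip proj',proj(d,p-[0,0,.0547]),'flange top edge ctr',proj(d,p-[0,0,.0027]),'below',proj(d,[p[0],p[1],.176]))
t=p-[0,0,.0547]
print('J /mm',proj(d,t+[.001,0,0])-proj(d,t),proj(d,t+[0,.001,0])-proj(d,t))
i=cv2.resize(d['color'][165:225,240:310,::-1],(700,600),interpolation=cv2.INTER_CUBIC)
cv2.imwrite('pics/c8.png',i)
E
```

```text
t 11.7 p [0.5601 0.1626 0.2414] yaw 160.92 q6 -60.3 f [ 0.1  0.3 -0.5] w 0.0093 45.0 tilt [ 1.4e-03  2.0e-04 -1.0e+00]
lin [-0.0074  0.0011 -0.0089] dr -0.0043
tip proj [273.09196749 203.79752061] flange top edge ctr [270.46199303 181.80595189] below [273.60553507 208.09191849]
J /mm [ 0.39998839 -0.2527032 ] [-0.35192413 -0.24081991]
```

View pics/c8.png

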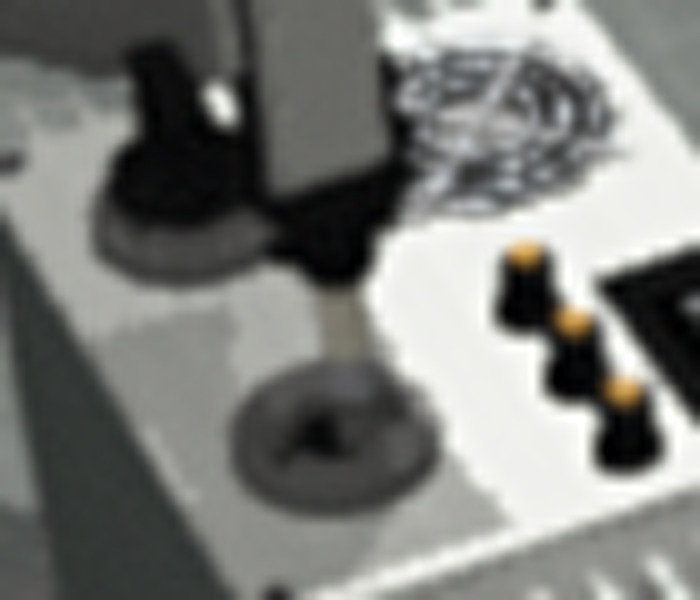

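The fuse axis is at about x=274 px at row 197, and the bezel centre is at about (273.1,207.8). The carrier therefore sits about 4 mm to the right of the holder axis. I check where the steel cap ends by differencing.

```bash
python3 - <<'E'
from h import *
a=cv2.imread('pics/side8.png').astype(int);b=cv2.imread('pics/side7.png').astype(int);c=cv2.imread('pics/side0.png').astype(int)
print('cols 266..283');print(a[186:214,266:284].max(2));print('chroma R-B');print((a[...,2]-a[...,0])[190:212,266:284])
E
```

```text
cols 266..283
[[ 24  12   8  12  12  16  13  13  11  13   9   6  14  60 135 166 162 164]
 [ 52  32  15  11  12  11  12  13  11  10   8  23  53 100 170 192 203 237]
 [ 65  42  21  13  11  11   7  14   9   6  14  66 143 193 240 243 243 244]
 [ 45  22  13   7  12  13   9  14  11   5  18 100 203 244 245 243 243 243]
 [ 45  21  10   9   4  11   9   9  11   4  17 112 221 244 241 239 240 242]
 [105  88  73  53  19   7   7   8   8   3  36 142 241 244 240 238 238 241]
 [165 167 157 125  67  20   8   6   5  22  90 193 243 242 240 238 238 239]
 [177 178 177 163 126  72  40  38  40  68 155 242 245 240 239 239 238 237]
 [174 173 176 175 163 129  99  92  94 112 179 246 245 240 239 240 239 238]
 [173 173 176 173 167 143 123 120 120 117 164 240 244 241 239 239 240 239]
 [169 173 173 174 169 148 129 126 123 113 133 208 242 243 241 239 240 240]
 [171 171 173 174 174 160 131 125 122 115 126 188 239 243 242 240 240 239]
 [171 172 173 174 178 165 131 123 123 116 118 158 207 238 242 241 240 239]
 [172 170 172 176 179 168 136 125 124 120 114 136 173 213 240 242 240 239]
 [174 174 172 168 167 156 122 116 12
[... 1580 characters left out ...]
 6  3  2  2  2]
 [ 5  4  3  4  4  3  7 11 13 10  7  3  5  5  3  3  3  3]
 [ 5  5  4  4  5  2  1  3  3  4  0  1  3  6  4  2  3  3]
 [ 4  4  3  3  1  1 -1  0 -1  0 -2  1  2  4  5  7  3  3]
 [ 2  2  2  0  1  2  0  0 -2 -2 -2 -1  1  3  3  5  5  2]
 [ 3  2  2  3  2  1  1 -2 -1  0 -2 -1  1  2  2  4  5  5]
 [ 2  2  2  2  1  2  1  2  0  0  0  0  0  1  1  3  5  5]
 [ 1  2  1  1  0  0  0  1  2  2  2  2  1  0  2  2  4  5]
 [ 1  1  0  2  0  1  0 -1  1  2  3  2  2  2  1  2  3  4]
 [ 1  2  1  2  0  0 -2  0  1  1  2  2  2  2  2  1  1  1]
 [ 2  2  2  0 -2 -2 -2  0  0  0  0  1  1  1  2  3  2  1]
 [ 2  2  2  1  0  0  0  0  1  1  1  2  2  1  1  1  3  1]
 [ 2  2  0  1  2  3  1  1  2  1  0  1  2  1  2  1  1  2]]
```

The tip centre is at about (274.5,203.3), so a correction of about (-3,+1.7) mm is needed. I lower until the stem foot is just above the mouth.

```bash
python3 -m pendant '{"linear":[[0.0085,0.0015,0],[0.0085,0.0015,0.01],[0.0085,0.0015,0.03],[0.0085,0.0015,0.05],[0.0085,0.0015,0.07],[0.0085,0.0015,0.085],[0.0085,0.0015,0.085]],"dr":[[0,0,0],[0,0,0],[0,0,0],[0,0,0],[0,0,0],[0,0,0],[0,0,0]],"jaw":[255,255,255,255,255,255,255]}' 45; python3 - <<'E'
from h import *
s=bot.read_state();p=s['eef_pos']
go(None)
d=grab('side','side9.png');a=d['color'].astype(int).max(2);print('foot proj',proj(d,p-[0,0,.0267]),'mouth',proj(d,[p[0],p[1],.176]))
print(a[196:220,258:292])
E
```

```text
t: 12.62
eef_pos: [0.5563, 0.1641, 0.2057]
tcp_rot: [[-0.945, 0.327, -0.002], [0.327, 0.945, -0.0], [0.001, -0.001, -1.0]]
contact_force: [0.6, 0.6, -0.8]
gripper_width: 0.01
gripper_force: 45.0
t 12.62 p [0.5563 0.1641 0.2057] yaw 160.91 q6 -60.1 f [ 0.6  0.6 -0.8] w 0.01 45.0 tilt [-1.5e-03 -4.0e-04 -1.0e+00]
foot proj [271.45114779 207.47686393] mouth [271.60045637 208.67997638]
[[145 144 141 143 151 150  73  18  53  94 106 108 108 105 107 107 106 107
  107  88  41  60 169 244 244 241 240 239 241 246 242 129  21   3]
 [145 144 143 143 150 140  62  11  49  95 106 109 106 108 106 104 100  91
   80  57  16  34 150 244 245 242 241 240 240 244 241 169  83  33]
 [145 145 143 143 143 124  47   5  44  94 105 105 103  99  90  78  58  46
   37  17   2  30 145 245 245 241 241 241 240 242 243 231 191 146]
 [143 145 145 145 145 125  52   7  39  83  92  88  78  57  42  33  19  14
   15   7   7  59 171 245 245 241 241 241 241 240 242 245 246 244]
 [144 146 147 147 146 129  69  17  21  48  51  42  31  21  16  13   9  10
   13   9  26 112 221 248 245 242 241 241 241 241 241 243 246 247]
 [143 145 
[... 1969 characters left out ...]
 144 145 147 147 145 142 130 107  85  73  67  62  61  61  61  59  63
   65  73  95 127 161 175 179 175 172 170 171 198 239 243 244 243]
 [100 137 145 146 147 146 146 145 138 133 117  99  91  86  83  84  85  95
  108 130 161 169 176 177 177 177 173 170 171 178 196 215 239 244]
 [ 81 122 142 146 146 145 144 145 144 145 142 138 138 139 138 137 135 136
  147 169 176 176 174 174 175 174 176 172 171 170 172 184 225 243]
 [ 65  95 125 141 147 146 145 144 143 144 144 144 145 149 149 146 147 145
  159 176 178 173 172 173 173 174 175 173 171 172 172 176 204 240]
 [ 58  71 104 137 144 146 145 145 143 143 141 144 143 146 146 145 144 147
  164 173 171 167 168 170 174 174 176 176 175 173 168 165 168 177]]
```

Stem and lug centre extrapolate to about x=273.1 at the mouth, against 273.3 for the bezel, so it is aligned. Lowering gently and checking force.

```bash
python3 -m pendant '{"linear":[[0,0,0.004],[0,0,0.008],[0,0,0.012],[0,0,0.016],[0,0,0.016]],"dr":[[0,0,0],[0,0,0],[0,0,0],[0,0,0],[0,0,0]],"jaw":[255,255,255,255,255]}' 45;
```

```text
t: 13.3
eef_pos: [0.557, 0.1645, 0.2005]
tcp_rot: [[-0.945, 0.327, 0.001], [0.327, 0.945, 0.001], [-0.001, 0.001, -1.0]]
contact_force: [0.5, 1.2, -0.6]
gripper_width: 0.0096
gripper_force: 45.0
```

```bash
python3 -c "
from h import *
go(None); print(bot.read_state()['wrist_torque'].round(2))"
```

```text
t 13.3 p [0.557  0.1645 0.2005] yaw 160.93 q6 -60.1 f [ 0.5  1.2 -0.6] w 0.0096 45.0 tilt [ 1.e-03  7.e-04 -1.e+00]
[ 0.25 -0.31  0.03]
```

```bash
python3 -m pendant '{"linear":[[0,0,0.004],[0,0,0.008],[0,0,0.012],[0,0,0.012]],"dr":[[0,0,0],[0,0,0],[0,0,0],[0,0,0]],"jaw":[255,255,255,255]}' 45; python3 -m pendant '{"linear":[[0,0,0.004],[0,0,0.008],[0,0,0.008]],"dr":[[0,0,0],[0,0,0],[0,0,0]],"jaw":[255,255,255]}' 45; python3 -c "
from h import *
go(None); print(bot.read_state()['wrist_torque'].round(2))"
```

```text
t: 13.8
eef_pos: [0.5572, 0.165, 0.1956]
tcp_rot: [[-0.945, 0.326, 0.002], [0.326, 0.945, 0.002], [-0.001, 0.002, -1.0]]
contact_force: [3.1, 3.9, 0.2]
gripper_width: 0.0095
gripper_force: 45.0
t: 14.18
eef_pos: [0.5573, 0.165, 0.1933]
tcp_rot: [[-0.945, 0.326, 0.002], [0.326, 0.945, 0.002], [-0.002, 0.002, -1.0]]
contact_force: [1.8, 6.1, 4.6]
gripper_width: 0.0096
gripper_force: 45.0
t 14.18 p [0.5573 0.165  0.1933] yaw 160.95 q6 -60.1 f [1.8 6.1 4.6] w 0.0096 45.0 tilt [ 0.0023  0.0017 -1.    ]
[ 1.05 -0.56  0.04]
```

The spring is met (4.6 N). The bore pushes toward +y, so I shift 1.2 mm that way and push on.

```bash
python3 -m pendant '{"linear":[[0,0.003,0],[0,0.003,0.004],[0,0.003,0.008],[0,0.003,0.012],[0,0.003,0.016],[0,0.003,0.02],[0,0.003,0.02]],"dr":[[0,0,0],[0,0,0],[0,0,0],[0,0,0],[0,0,0],[0,0,0],[0,0,0]],"jaw":[255,255,255,255,255,255,255]}' 45; python3 -c "
from h import *
go(None); print(bot.read_state()['wrist_torque'].round(2))"
```

```text
t: 15.05
eef_pos: [0.5574, 0.1652, 0.1853]
tcp_rot: [[-0.945, 0.327, 0.001], [0.327, 0.945, -0.0], [-0.001, 0.0, -1.0]]
contact_force: [0.4, 3.3, 6.7]
gripper_width: 0.0095
gripper_force: 45.0
t 15.05 p [0.5574 0.1652 0.1853] yaw 160.91 q6 -60.0 f [0.4 3.3 6.7] w 0.0095 45.0 tilt [ 0.0015 -0.     -1.    ]
[ 0.66 -0.31  0.02]
```

```bash
python3 -m pendant '{"linear":[[0,0.001,0.003],[0,0.001,0.005],[0,0.001,0.005],[0,0.001,0.005]],"dr":[[0,0,0],[0,0,0],[0,0,0],[0,0,0]],"jaw":[255,255,255,255]}' 45; python3 -c "
from h import *
go(None,71.3); print(bot.read_state()['wrist_torque'].round(2))"
```

```text
t: 15.55
eef_pos: [0.5574, 0.1652, 0.1835]
tcp_rot: [[-0.945, 0.327, 0.001], [0.327, 0.945, -0.001], [-0.001, -0.0, -1.0]]
contact_force: [1.2, 3.1, 7.7]
gripper_width: 0.0097
gripper_force: 45.0
t 15.55 p [0.5574 0.1652 0.1835] yaw 160.9 q6 -59.9 f [1.2 3.1 7.7] w 0.0097 45.0 tilt [ 1.3e-03 -7.0e-04 -1.0e+00]
[ 0.44 -0.22  0.  ]
```

Origin is about 6.8 mm over the panel, inside the turning window. I turn clockwise in thirds. The carrier sits about 3 mm off the TCP along the bar, so I compensate for that and watch the forces.

```bash
python3 -m pendant '{"linear":[[0,0.001,0],[-0.0005,0.0025,0],[-0.001,0.0038,0],[-0.001,0.0038,0]],"dr":[[0,0,0.11],[0,0,0.22],[0,0,0.33],[0,0,0.33]],"jaw":[255,255,255,255]}' 45; python3 -c "
from h import *
go(None,71.3); print(bot.read_state()['wrist_torque'].round(2))"
```

```text
t: 16.05
eef_pos: [0.5585, 0.1663, 0.1836]
tcp_rot: [[-0.658, 0.753, 0.002], [0.753, 0.658, -0.001], [-0.002, 0.001, -1.0]]
contact_force: [0.2, 2.0, 7.3]
gripper_width: 0.0096
gripper_force: 45.0
t 16.05 p [0.5585 0.1663 0.1836] yaw 131.13 q6 -30.1 f [0.2 2.  7.3] w 0.0096 45.0 tilt [ 0.0019 -0.0011 -1.    ]
[ 0.31 -0.3   0.04]
```

```bash
python3 -m pendant '{"linear":[[0,0.001,0],[-0.0005,0.0025,0],[-0.001,0.0038,0],[-0.001,0.0038,0]],"dr":[[0,0,0.11],[0,0,0.22],[0,0,0.33],[0,0,0.33]],"jaw":[255,255,255,255]}' 45; python3 -c "
from h import *
go(None,71.3); print(bot.read_state()['wrist_torque'].round(2))"
```

```text
t: 16.55
eef_pos: [0.5599, 0.167, 0.1836]
tcp_rot: [[-0.198, 0.98, 0.002], [0.98, 0.198, -0.001], [-0.001, 0.002, -1.0]]
contact_force: [0.6, 1.8, 6.9]
gripper_width: 0.0093
gripper_force: 45.0
t 16.55 p [0.5599 0.167  0.1836] yaw 101.43 q6 -0.3 f [0.6 1.8 6.9] w 0.0093 45.0 tilt [ 0.0019 -0.0012 -1.    ]
[ 0.34 -0.26  0.09]
```

Forces stay low. Last third, to yaw 71°.

```bash
python3 -m pendant '{"linear":[[0,0.001,0],[-0.0005,0.0025,0],[-0.001,0.0038,0],[-0.001,0.0038,0]],"dr":[[0,0,0.11],[0,0,0.22],[0,0,0.335],[0,0,0.335]],"jaw":[255,255,255,255]}' 45; python3 -c "
from h import *
go(None,71.3); print(bot.read_state()['wrist_torque'].round(2))"
```

```text
t: 17.05
eef_pos: [0.5614, 0.1669, 0.1835]
tcp_rot: [[0.321, 0.947, 0.002], [0.947, -0.321, -0.001], [-0.001, 0.002, -1.0]]
contact_force: [1.9, 1.2, 7.1]
gripper_width: 0.0093
gripper_force: 45.0
t 17.05 p [0.5614 0.1669 0.1835] yaw 71.27 q6 29.8 f [1.9 1.2 7.1] w 0.0093 45.0 tilt [ 0.0017 -0.0012 -1.    ]
[ 0.24 -0.27 -0.02]
```

```bash
python3 -m pendant '{"linear":[[0,0,-0.003],[0,0,-0.006],[0,0,-0.009],[0,0,-0.009]],"dr":[[0,0,0],[0,0,0],[0,0,0],[0,0,0]],"jaw":[255,255,255,255]}' 45; python3 -c "
from h import *
go(None,71.3); print(bot.read_state()['wrist_torque'].round(2))"
```

```text
t: 17.55
eef_pos: [0.5614, 0.1669, 0.1866]
tcp_rot: [[0.32, 0.947, 0.001], [0.947, -0.32, -0.001], [-0.001, 0.002, -1.0]]
contact_force: [1.4, 1.8, 6.1]
gripper_width: 0.0096
gripper_force: 45.0
t 17.55 p [0.5614 0.1669 0.1866] yaw 71.33 q6 29.7 f [1.4 1.8 6.1] w 0.0096 45.0 tilt [ 0.0014 -0.0013 -1.    ]
[ 0.28 -0.37  0.04]
```

```bash
for i in 1; do python3 -m pendant '{"linear":[[0,0,-0.002],[0,0,-0.003],[0,0,-0.003]],"dr":[[0,0,0],[0,0,0],[0,0,0]],"jaw":[255,255,255]}' 45 | egrep 'pos|contact'; done; python3 -m pendant '{"linear":[[0,0,-0.002],[0,0,-0.002],[0,0,-0.002]],"dr":[[0,0,0],[0,0,0],[0,0,0]],"jaw":[255,255,255]}' 45 | egrep 'pos|contact'
```

```text
eef_pos: [0.5614, 0.1669, 0.1874]
contact_force: [1.8, 0.9, 5.5]
eef_pos: [0.5613, 0.1669, 0.1877]
contact_force: [2.7, -0.9, 3.5]
```

The force fell from 5.5 to 3.5 N with almost no rise, and the TCP height puts the origin at 11 mm over the panel. The lugs are seated in their pockets, so I hand in.

```bash
python3 -c "
from h import *
go(None)
print(ticket.close_job())"
```

```text
t 18.3 p [0.5613 0.1669 0.1877] yaw 71.34 q6 29.7 f [ 2.7 -0.9  3.5] w 0.0097 45.0 tilt [ 4.0e-04 -1.3e-03 -1.0e+00]
the job is handed in; nothing more can be done
None
```

I dipped the carrier, pushed it in, turned it a quarter turn clockwise and eased it up into its lock, then handed the job in at 18.3 s with the knob still gripped at 45 N; the system gave no verdict, so the lock rests on my readings: the lift stopped with the origin about 11 mm over the panel.

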